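# Close a culture vessel with the lid lift and take off its port cover

### The arm

A 6-joint arm with a two-finger parallel gripper is mounted at the origin on a cart in front of the work surface, level with it; the furniture and walls round the work are solid. World frame = base frame: x ahead of the robot, y to its left, z up, the work surface at z = 0. Lengths are in m, angles in rad, forces in N, time in s.
With the tool pointing down it reaches from about 0.3 to 0.875 m from the base axis. Payload 6.4 kg.
Tool frame: the origin (TCP) lies at the very end of the fingers, on their centre line; the grasp point (between the pads) lies 19 mm behind it; z points along the fingers, y is the line along which they close (so a half turn about z gives the same grasp; the last joint's range is limited). The gripper opens to 85 mm and grips with 20 to 120 N. Pads are 22 mm wide; open, the fingers measure 114 mm over their backs; the gripper's body (76 mm by 85 mm) begins 54 mm behind the grasp point. The pads swing forward as they close: fully open they stand 13 mm farther back than shut.
Start: joints at [-1.437, 0.181, 1.607, -0, 1.354, -0.206], TCP at [0.192, -0.542, 0.231] pointing down, gripper open.
Joint ranges: [-2.99, 2.99], [-0.89, 2.07], [0.3, 2.58], [-1.14, 4.28], [0, 2.63], [-3.12, 3.12]. Speed limits (rad/s): [2.57, 2.57, 3.01, 3.14, 3.14, 3.14].

### API

Orientations are given as a unit quaternion [w, x, y, z].
In Python, from bench import ctrl gives the robot as it stands.
- The arm moves only by the tool jog_arm, never from a script. Its argument "series" is a list that holds one entry, the list of rows, each a list of 7 numbers: the shift along the tool's x, y, z in mm, then the turn, a rotation vector about the tool's x, y, z in rad, then the finger opening in mm, from 0 to 85.4. In form: [[[tx, ty, tz, rx, ry, rz, gripper], ...]]. A call has exactly 10 rows; each row shifts and turns the commanded pose from where the row before left it, along the tool's axes as they then stand; what a row does not reach is not made up. A row lasts 1/10 s, in which the tool goes at most 50 mm and 8.59 degrees, less where a joint would pass 70% of its speed; a pose out of reach is approached as far as the arm can. A call with a gripper value outside its range is refused whole. The fingers move at their own pace and stop on an object; the grip force is fixed at half the most. Time passes only in rows, so rows that do not move let the fingers close, or fill a call up. It gives the time, the measured TCP pose, the force, the opening and the grip force at its end, in the units of the state.
- ctrl.get_obs(): the state, without advancing time (a new reading comes with each control period).
- ctrl.camera(name): name is "scene" or "top" or "wrist"; returns a dict with "frame" (400x640x3 uint8, blue, green, red), "z_map" (400x640 float32, m along the optical axis (not along the pixel's ray), 0 where there is no reading), "fx", "fy", "cx", "cy" (pixels), "k1" (the pictures are not rectified: a ray, as slopes to the right and down, at radius r is drawn at 1 + k1 r^2 times it, then the intrinsics apply), "xyz" and "rotation" of the camera in the world. Camera axes: x right, y down, z forward; pixel columns grow to the right and rows downward; lengths in m; the calibration is good to about 2 mm. A picture is of the moment at which its call begins.
- ctrl.hand_in(): hands the job in; it is judged then, once.
The state is a dict: "time_s": time; "q": joint angles; "dq": joint speeds; "joint_efforts": joint torques, N m; "eef_pos": TCP position; "eef_rot": TCP orientation; "wrist_force": force on the tool from outside, world axes, zero at the start; "torque": the same for the moment, N m; "opening": opening from 0.0 (shut) to 1.0 (fully open); "grasp_force": force on a finger pad.
Only numpy, scipy, OpenCV 4.12 (cv2) and the standard library are available. Lean on these libraries where they do the work, as an engineer would, in place of code of your own. Each camera call takes 0.05 s, during which the arm holds its last target. There are 200 camera calls.

### The job

Close the glass culture jar: with the hand crank, wind the lid lift down (clockwise seen from above) all the way to its bottom stop, so that the fork sets the steel inner lid, with the clear outer lid still on it, on the jar and hangs free below. Then take hold of the black knob and lift the clear outer lid off alone, upright, leaving the inner lid seated on the jar; do not touch the inner lid with the gripper. Finish while still holding the outer lid in the air, upright and at least 5 cm above where it sat, so that the ports can be reached, and leave everything else on the bench where it is.

Things in the scene. Friction and masses are not known exactly. Their poses are not given: they have to be found in the camera images.
- lift_stand: lid-lift stand, fixed: white base plate 165 x 310 x 18 mm, long along its own y. Origin on the bench between jar and screw: jar axis at y = -90 mm, screw and crank axis at y = +90 mm (own frame, z up). Two guide rods and a brass screw carry a white top plate 94 x 40 mm, top 234 mm above the bench. Glass jar 94 mm in diameter, mouth 87 mm wide, rim at 115 mm
- jar_rim (a point): centre of the jar's mouth at the height of its rim, 115 mm above the bench; axes parallel to the stand's. The inner lid's origin lies here when it is seated
- crank_axis (a point): point on the crank's vertical axis, 282 mm above the bench, level with the point crank_handle
- crank_handle (a point): best grip point in the crank's black upright handle, 55 mm from the crank axis, 282 mm above the bench; goes round with the crank. The handle is a freely spinning sleeve, 21 mm in diameter, from 252 to 303 mm above the bench; under it lies the steel crank arm, 16 mm wide, 243 to 252 mm. Nothing else of the stand is higher than 254 mm
- lift_crank (a joint): crank angle in rad, growing clockwise seen from above, which lowers the fork by 18 mm a turn; 0 is the upper stop, 18.85 (three turns) the bottom stop. Starts between 0 and 2. It stays where it is left; turning takes 0.15 to 0.25 N m (3 to 5 N at the handle). At 0 and at 18.85 the crank arm points along the stand's -x
- lid_fork (a joint): how far the aluminium fork has come down, m: 0 at the top, 0.054 at the bottom stop. It follows the crank. Its two prongs carry the inner lid by its flange, on either side of the jar; the inner lid meets the jar's rim at 0.044, then the fork goes on 10 mm and hangs free below the flange
- inner_lid: steel inner lid (head plate), about 0.5 kg, loose on the fork: flange 130 mm in diameter, 6 mm thick; on it a boss 82 mm in diameter, 9 mm high, with five capped ports up to 30 mm above the flange's underside; below it a register that fits the jar's mouth with 2 mm play, and two dip tubes. Origin at the centre of the flange's underside, z up
- outer_lid: outer lid: clear round cover, about 0.16 kg, loose, standing on the inner lid's flange round its boss (1.5 mm play all round, 9 mm overlap): 92 mm in diameter, 36 mm high, open below, black knob on top. Origin at the centre of its lower edge, z up; it sits 6 mm above the inner lid's origin
- outer_knob (a point): grip point in the outer lid's round black knob, 61 mm above the outer lid's lower edge and 25 mm above its flat top. The knob is 29 mm in diameter from 19 to 34 mm above that top, 25 mm at its waist, and ends 37 mm above it. With the lift down the point is 182 mm above the bench
- tip_box: white and blue box of blue pipette tips, 86 x 124 x 71 mm, left at the back; leave alone; origin under its centre
- reagent_white: white reagent bottle with red cap, 44 mm across and 85 mm high, left at the back; leave alone; origin under its centre
- microtube_rack: orange microtube rack, 58 x 118 x 30 mm, right of the stand; leave alone; origin under its centre
- petri_dish: petri dish, 62 mm across, 14 mm high, right of the stand; leave alone; origin under its centre
- cassette_0: white test cassette, 70 x 20 x 5 mm, right of the stand; leave alone; origin under its centre

How it is judged:
On the way, in this order (a step that is already met when the one before it is completed fails the run):
1. the lift is wound down to its stop: inner lid seated on the jar, outer lid still on it (value of joint lift_crank above 17.6 rad and z of inner_lid in the frame of jar_rim below 0.002 m and horizontal distance between inner_lid and jar_rim below 0.005 m and angle between inner_lid's own z axis and vertical below 0.04 rad and z of outer_lid in the frame of inner_lid below 0.01 m and horizontal distance between outer_lid and inner_lid below 0.005 m), for 0.2 s.
2. the outer lid alone is lifted off, in the gripper, inner lid still seated (value of joint lift_crank above 17.6 rad and z of inner_lid in the frame of jar_rim below 0.002 m and horizontal distance between inner_lid and jar_rim below 0.005 m and angle between inner_lid's own z axis and vertical below 0.04 rad and z of outer_lid in the frame of inner_lid above 0.035 m and contact force between the fingers and outer_lid above 0.5 N and contact force between outer_lid and inner_lid below 0.1 N), for 0.2 s.
At the end, for the whole second after the job is handed in: Lift within 0.2 turn of its bottom stop; inner lid seated (2 mm of the rim's height, 5 mm of its centre, tilt < 0.04 rad); outer lid held still in the fingers, lower edge 48 mm or more above where it stood, tilt < 0.3 rad, touching neither inner lid nor stand (value of joint lift_crank above 17.6 rad and z of inner_lid in the frame of jar_rim between -0.003 and 0.002 m and horizontal distance between inner_lid and jar_rim below 0.005 m and angle between inner_lid's own z axis and vertical below 0.04 rad and z of outer_lid in the frame of jar_rim above 0.054 m and angle between outer_lid's own z axis and vertical below 0.3 rad and linear speed of outer_lid below 0.05 m/s and contact force between the fingers and outer_lid above 0.5 N and contact force between outer_lid and inner_lid below 0.1 N and contact force between outer_lid and lift_stand below 0.1 N); the arm keeps its last pose, push and grip.
It fails at once if the outer lid is taken off before the lift is down (value of joint lift_crank below 17 rad and z of outer_lid in the frame of inner_lid above 0.015 m).
It fails at once if the inner lid is lifted off the jar again, tipped, or pushed off the jar's axis ((value of joint lift_crank above 17.6 rad and z of inner_lid in the frame of jar_rim above 0.004 m) or angle between inner_lid's own z axis and vertical above 0.1 rad or horizontal distance between inner_lid and jar_rim above 0.008 m).
It fails at once if the robot touches the inner lid (contact force between any of the arm, the fingers and inner_lid above 1.5 N).
It fails at once if the outer lid is tipped (angle between outer_lid's own z axis and vertical above 0.5 rad).
It fails at once if something else on the bench is moved by more than 2 cm (distance of any of tip_box, reagent_white, microtube_rack, petri_dish, cassette_0 from where it was at the start of the episode above 0.02 m).
It also fails if it takes over 59 s, if anything falls off the work surface, if the arm or the gripper's body presses on something with over 40 N, if the wrist force passes 120 N, or if a joint passes its speed limit or range.

## Working session

There is one attempt and no reset: what is moved stays moved. The work goes in short steps, Python scripts to look and compute and a tool call to move; the robot and the scene stay as the last step left them, time stands still between calls to the robot, and variables do not carry over. Pictures are saved under pics/ and viewed, at most 10 in all, crops included, and the job is handed in when it is done.

Besides the shell and the picture viewer there is one more tool, called after "Call:" as name(argument=value, ...) on one line, values as JSON. jog_arm: Moves the arm, as the interface text tells. Its arguments: {"type":"object","properties":{"series":{"type":"array"}},"required":["series"]}

```bash
ls; mkdir -p pics; cat > h.py <<'E'
import numpy as np, cv2
from bench import ctrl
def save(c,n): cv2.imwrite(f'pics/{n}.png',c['frame'])
def ray(c,u,v):
    p=np.array([(u-c['cx'])/c['fx'],(v-c['cy'])/c['fy']]);s=p.copy()
    for _ in range(20): s=p/(1+c['k1']*(s@s))
    return np.array([s[0],s[1],1.])
def onplane(c,u,v,z):
    d=np.array(c['rotation'])@ray(c,u,v);o=np.array(c['xyz']);return o+d*(z-o[2])/d[2]
def depthpt(c,u,v):
    return np.array(c['xyz'])+np.array(c['rotation'])@(ray(c,u,v)*c['z_map'][int(v),int(u)])
E
python3 - <<'E'
from h import *
o=ctrl.get_obs();print(o)
for n in('scene','top'):
    c=ctrl.camera(n);save(c,n+'0');np.save(f'{n}0.npy',c,allow_pickle=True);print(n,c['xyz'],c['rotation'],c['fx'],c['k1'])
E
```

```text
pics
{'time_s': 0.0, 'q': array([-1.43728737e+00,  1.81533354e-01,  1.60803889e+00, -8.01071027e-06,
        1.35380191e+00, -2.06334134e-01]), 'dq': array([-0.00060236,  0.00046538, -0.00037091, -0.00043729,  0.00069735,
       -0.00072144]), 'joint_efforts': array([-1.53551773e-03, -4.44865680e+01, -3.51346064e+01, -2.95389782e-04,
        9.21854982e-03, -1.21741192e-05]), 'eef_pos': array([ 0.19158828, -0.5415398 ,  0.23037356]), 'eef_rot': array([-8.90303030e-04,  9.85597500e-01,  1.69105810e-01,  2.85193246e-05]), 'wrist_force': array([ 0.00716837,  0.54823037, -0.13554186]), 'torque': array([-0.04820115,  0.0098893 , -0.02186887]), 'grasp_force': 0.0, 'opening': 1.0002227523803964}
scene [ 0.06383546 -0.96011067  0.8025875 ] [-0.44088452  0.84217148 -0.27606955  0.14196349] 450.910074047436 -0.03805437314388858
top [ 0.39103265 -0.23337965  1.09338641] [ 0.07483364 -0.65210245  0.74982913 -0.08317814] 398.38990643314196 -0.10171292008319538
```

```bash
sed -i "s/np.array(c\['rotation'\])/R(c)/g" h.py; cat >> h.py <<'E'
from scipy.spatial.transform import Rotation as Ro
def R(c):
    q=c['rotation'];return Ro.from_quat([q[1],q[2],q[3],q[0]]).as_matrix()
E
```

```text
(no output)
```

View pics/top0.png

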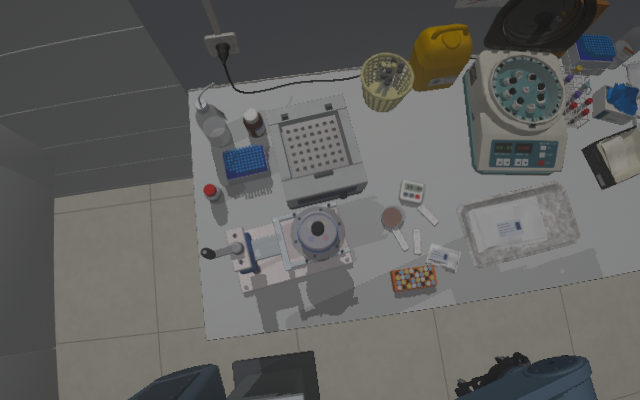

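View pics/scene0.png

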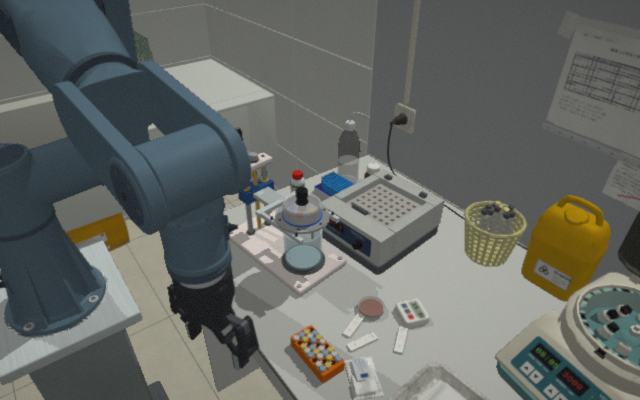

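The top view shows the crank pivot near (238,247), the handle top near (207,254), and the knob near (317,229). In the scene view the lids are at (302,200) and the crank is partly hidden by the arm.

```bash
python3 - <<'E'
from h import *
c=np.load('top0.npy',allow_pickle=True).item()
f=c['frame'];cv2.imwrite('pics/crop.png',cv2.resize(f[185:305,180:370],None,fx=4,fy=4,interpolation=cv2.INTER_CUBIC))
dark=(f.max(2)<60).astype(np.uint8)
n,l,s,ce=cv2.connectedComponentsWithStats(dark[185:305,180:370])
for i in range(1,n):
    if s[i,4]>30:
        u,v=ce[i]+[180,185];print(s[i],u,v,depthpt(c,u,v))
for p in [(238,247),(208,254),(317,229),(350,210),(352,262),(242,292),(230,230)]: print(p,depthpt(c,*p),onplane(c,*p,.018))
E
```

```text
[110   2  71  22 370] 327.26756756756754 196.36756756756756 [ 0.65214355 -0.2945331   0.06170324]
[132  37  12  14 136] 317.3897058823529 228.25735294117646 [ 0.54002736 -0.25250955  0.23537308]
[22 63 14 11 98] 208.76530612244898 253.5612244897959 [ 0.50704612 -0.02881946  0.30457304]
(238, 247) [ 0.51969165 -0.07975155  0.25623554] [ 0.5563053  -0.03603222  0.018     ]
(208, 254) [ 0.5069162  -0.02623659  0.30087056] [0.5482782  0.04769842 0.018     ]
(317, 229) [ 0.53880249 -0.25147381  0.23371019] [ 0.57588094 -0.256014    0.018     ]
(350, 210) [ 0.61930454 -0.35560734  0.00184896] [ 0.61592689 -0.35379879  0.018     ]
(352, 262) [ 0.4736712  -0.33704305  0.01572953] [ 0.47349709 -0.33682464  0.018     ]
(242, 292) [ 0.43466833 -0.03477746  0.01945127] [ 0.4347273  -0.03450908  0.018     ]
(230, 230) [ 0.56306591 -0.06158367  0.23313839] [ 0.6060895  -0.01861943  0.018     ]
```

View pics/crop.png

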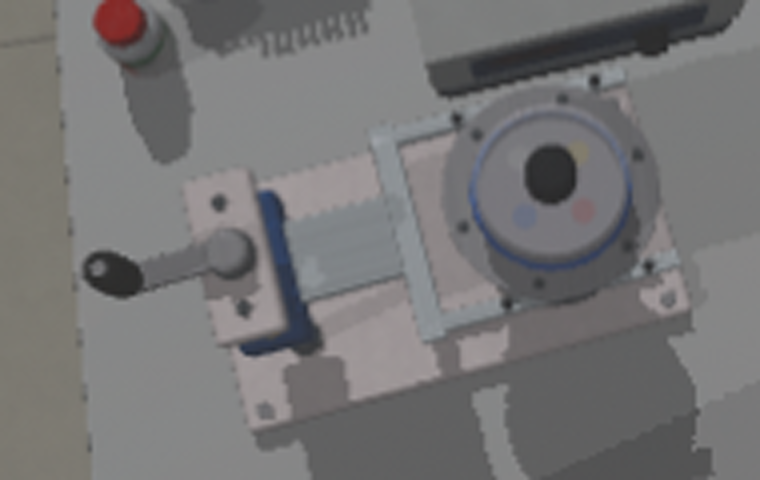

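Call:
jog_arm(series=[[[0, 0, -45, 0, 0, 0.113, 85], [0, 0, -45, 0, 0, 0.113, 85], [0, 0, -45, 0, 0, 0.114, 85], [0, 0, -35, 0, 0, 0, 85], [26, -42, 0, 0, 0, 0, 85], [26, -42, 0, 0, 0, 0, 85], [26, -42, 0, 0, 0, 0, 85], [26, -42, 0, 0, 0, 0, 85], [26, -42, 0, 0, 0, 0, 85], [26, -42, 0, 0, 0, 0, 85]]])

```text
time_s: 1.1
eef_pos: [0.3482, -0.2882, 0.401]
eef_rot: [-0.0, 1.0, -0.0, 0.0]
wrist_force: [1.7, -0.6, 0.8]
opening: 0.994
grasp_force: 0.0
```

Call:
jog_arm(series=[[[26, -40, 0, 0, 0, 0, 85], [26, -40, 0, 0, 0, 0, 85], [26, -40, 0, 0, 0, 0, 85], [26, -40, 0, 0, 0, 0, 85], [20, -30, 0, 0, 0, 0, 85], [0, 0, 0, 0, 0, 0, 85], [0, 0, 0, 0, 0, 0, 85], [0, 0, 0, 0, 0, 0, 85], [0, 0, 0, 0, 0, 0, 85], [0, 0, 0, 0, 0, 0, 85]]])

```text
time_s: 2.1
eef_pos: [0.4714, -0.1012, 0.4013]
eef_rot: [0.0, 1.0, -0.001, 0.0]
wrist_force: [-0.6, 0.2, 0.9]
opening: 0.996
grasp_force: 0.0
```

```bash
python3 - <<'E'
from h import *
o=ctrl.get_obs();print(o['eef_pos'],o['eef_rot'],o['time_s'],o['q'])
c=ctrl.camera('wrist');save(c,'w1');np.save('w1.npy',c,allow_pickle=True);print(c['xyz'],R(c),c['fx'],c['k1'])
E
```

```text
[ 0.47138225 -0.10118991  0.40132581] [ 7.32656507e-05  9.99999393e-01 -1.09874242e-03  2.42959107e-05] 2.1 [-4.58218114e-01 -1.21970250e-01  1.58203005e+00 -1.10716670e-04
  1.68142458e+00  1.11476347e+00]
[ 0.54442332 -0.10134023  0.54570615] [[-2.35471912e-03 -9.58498640e-01 -2.85087377e-01]
 [-9.99997045e-01  2.42911989e-03  9.26173973e-05]
 [ 6.03737771e-04  2.85086753e-01 -9.58501528e-01]] 353.4762133361204 0.019483770267262192
```

View pics/w1.png

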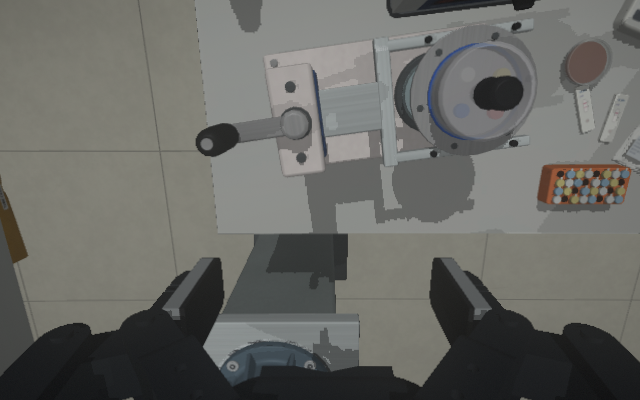

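Wrist view: pivot cap at (295,123), handle top hole at (207,144), knob top at about (508,92), top plate corners (265,57) to (326,173).

```bash
python3 - <<'E'
from h import *
c=np.load('w1.npy',allow_pickle=True).item();f=c['frame']
P=lambda u,v,z:print((u,v),onplane(c,u,v,z).round(4),depthpt(c,u,v).round(4))
P(207,144,.303);P(295,123,.254);P(508,92,.234)
m=(f.max(2)<60).astype(np.uint8)[:200]
n,l,s,ce=cv2.connectedComponentsWithStats(m)
for i in range(1,n):
    if s[i,4]>150: print(s[i],ce[i])
# metric clouds: all pixels with world xyz
v,u=np.mgrid[0:200,150:560];pts=np.array([depthpt(c,a,b) for a,b in zip(u.ravel(),v.ravel())])
x,y,z=pts.T
print('handle top',[pts[(z>.297)&(z<.31)&(x>.4)].min(0),pts[(z>.297)&(z<.31)&(x>.4)].max(0)],((z>.297)&(z<.31)).sum())
k=(z>.228)&(z<.24)&(y<-.2);print('knob',pts[k].min(0),pts[k].max(0),k.sum())
k=(z>.229)&(z<.239)&(y>-.14);print('plate',cv2.minAreaRect(pts[k][:,:2].astype(np.float32)*1000))
k=(z>.252)&(z<.275)&(y<-.05);print('cap',np.median(z[k]),pts[k].min(0),pts[k].max(0))
print('fork',np.percentile(z[(y<-.12)&(y>-.19)],[50,75,95]))
E
```

```text
(207, 144) [ 0.5108 -0.0198  0.303 ] [ 0.5112 -0.0208  0.3059]
(295, 123) [ 0.5209 -0.076   0.254 ] [ 0.521  -0.0762  0.2558]
(508, 92) [ 0.544 -0.254  0.234] [ 0.544  -0.2536  0.2349]
[ 387    0  149   18 1142] [459.92469352   5.59019264]
[ 473   76   50   35 1404] [498.11324786  92.8988604 ]
[395  96  23  34 180] [405.38888889 116.21666667]
[196 124  43  33 909] [218.26072607 138.55775578]
handle top [array([ 0.50185771, -0.03081382,  0.29703836]), array([ 0.52122089, -0.01137664,  0.30850813])] 677
knob [ 0.52921591 -0.26702543  0.22802507] [ 0.55774186 -0.23887588  0.23787077] 1004
plate ((519.7344970703125, -75.04695129394531), (93.70218658447266, 40.02430725097656), 7.487515449523926)
cap 0.25514573172769617 [ 0.50868203 -0.08662125  0.25200361] [ 0.53109976 -0.05002839  0.25786676]
fork [0.01995619 0.15591228 0.15722717]
```

Call:
jog_arm(series=[[[20, -40, 0, 0, 0, 0, 85], [20, -40, 0, 0, 0, 0, 85], [0, 0, 40, 0, 0, 0, 60], [0, 0, 40, 0, 0, 0, 60], [0, 0, 38, 0, 0, 0, 60], [0, 0, 20, 0, 0, 0, 60], [0, 0, 0, 0, 0, 0, 60], [0, 0, 0, 0, 0, 0, 10], [0, 0, 0, 0, 0, 0, 10], [0, 0, 0, 0, 0, 0, 10]]])

```text
time_s: 3.15
eef_pos: [0.5128, -0.0204, 0.2655]
eef_rot: [0.0, 1.0, -0.0, 0.002]
wrist_force: [-1.4, 0.3, 6.1]
opening: 0.227
grasp_force: 58.4
```

```bash
python3 - <<'E'
from h import *
o=ctrl.get_obs();print(o['eef_pos'],o['wrist_force'],o['time_s'],o['opening'],o['grasp_force'])
import json
for s in (15,20):
  print(s)
  a=98.7
  for k in range(5):
    rows=[]
    for i in range(10):
        b=a-s; d=55*np.array([np.cos(np.radians(b))-np.cos(np.radians(a)),np.sin(np.radians(b))-np.sin(np.radians(a))])
        rows.append([round(d[0],1),round(-d[1],1)]);a=b
    print(round(a,1),json.dumps(rows))
E
```

```text
[ 0.51284473 -0.02040887  0.26547009] [-1.36846134  0.31207897  6.09660529] 3.15 0.2269424128034193 58.37187783094123
15
-51.3 [[14.4, -0.3], [13.9, 3.4], [12.6, 6.9], [10.4, 9.9], [7.4, 12.3], [4.0, 13.8], [0.3, 14.4], [-3.4, 13.9], [-6.9, 12.6], [-9.9, 10.4]]
-201.3 [[-12.3, 7.4], [-13.8, 4.0], [-14.4, 0.3], [-13.9, -3.4], [-12.6, -6.9], [-10.4, -9.9], [-7.4, -12.3], [-4.0, -13.8], [-0.3, -14.4], [3.4, -13.9]]
-351.3 [[6.9, -12.6], [9.9, -10.4], [12.3, -7.4], [13.8, -4.0], [14.4, -0.3], [13.9, 3.4], [12.6, 6.9], [10.4, 9.9], [7.4, 12.3], [4.0, 13.8]]
-501.3 [[0.3, 14.4], [-3.4, 13.9], [-6.9, 12.6], [-9.9, 10.4], [-12.3, 7.4], [-13.8, 4.0], [-14.4, 0.3], [-13.9, -3.4], [-12.6, -6.9], [-10.4, -9.9]]
-651.3 [[-7.4, -12.3], [-4.0, -13.8], [-0.3, -14.4], [3.4, -13.9], [6.9, -12.6], [9.9, -10.4], [12.3, -7.4], [13.8, -4.0], [14.4, -0.3], [13.9, 3.4]]
20
-101.3 [[19.1, 0.4], [17.8, 6.9], [14.4, 12.6], [9.2, 16.8], [2.9, 18.9], [-3.7, 18.7], [-9.9, 16.3], [-14.9, 11.9], [-18.1, 6.1], [-19.1, -0.4]]
-301.3 [[-17.8, -6.9], [-14.4, -12.6], [-9.2, -16.8], [-2.9, -18.9], [3.7, -18.7], [9.9, -16.3], [14.9, -11.9], [18.1, -6.1], [19.1, 0.4], [17.8, 6.9]]
-501.3 [[14.4, 12.6], [9.2, 16.8], [2.9, 18.9], [-3.7, 18.7], [-9.9, 16.3], [-14.9, 11.9], [-18.1, 6.1], [-19.1, -0.4], [-17.8, -6.9], [-14.4, -12.6]]
-701.3 [[-9.2, -16.8], [-2.9, -18.9], [3.7, -18.7], [9.9, -16.3], [14.9, -11.9], [18.1, -6.1], [19.1, 0.4], [17.8, 6.9], [14.4, 12.6], [9.2, 16.8]]
-901.3 [[2.9, 18.9], [-3.7, 18.7], [-9.9, 16.3], [-14.9, 11.9], [-18.1, 6.1], [-19.1, -0.4], [-17.8, -6.9], [-14.4, -12.6], [-9.2, -16.8], [-2.9, -18.9]]
```

Call:
jog_arm(series=[[[14.4, -0.3, 0, 0, 0, 0, 10], [13.9, 3.4, 0, 0, 0, 0, 10], [12.6, 6.9, 0, 0, 0, 0, 10], [10.4, 9.9, 0, 0, 0, 0, 10], [7.4, 12.3, 0, 0, 0, 0, 10], [4.0, 13.8, 0, 0, 0, 0, 10], [0.3, 14.4, 0, 0, 0, 0, 10], [-3.4, 13.9, 0, 0, 0, 0, 10], [-6.9, 12.6, 0, 0, 0, 0, 10], [-9.9, 10.4, 0, 0, 0, 0, 10]]])

```text
time_s: 4.15
eef_pos: [0.5555, -0.1178, 0.2655]
eef_rot: [-0.0, 1.0, -0.0, 0.002]
wrist_force: [-1.2, 6.9, 5.8]
opening: 0.229
grasp_force: 59.3
```

Call:
jog_arm(series=[[[-12.3, 7.4, 0, 0, 0, 0, 10], [-13.8, 4.0, 0, 0, 0, 0, 10], [-14.4, 0.3, 0, 0, 0, 0, 10], [-13.9, -3.4, 0, 0, 0, 0, 10], [-12.6, -6.9, 0, 0, 0, 0, 10], [-10.4, -9.9, 0, 0, 0, 0, 10], [-7.4, -12.3, 0, 0, 0, 0, 10], [-4.0, -13.8, 0, 0, 0, 0, 10], [-0.3, -14.4, 0, 0, 0, 0, 10], [3.4, -13.9, 0, 0, 0, 0, 10]]])

```text
time_s: 5.15
eef_pos: [0.4695, -0.055, 0.2654]
eef_rot: [0.002, 1.0, -0.0, 0.002]
wrist_force: [3.9, -4.2, 4.9]
opening: 0.229
grasp_force: 59.1
```

Call:
jog_arm(series=[[[6.9, -12.6, 0, 0, 0, 0, 10], [9.9, -10.4, 0, 0, 0, 0, 10], [12.3, -7.4, 0, 0, 0, 0, 10], [13.8, -4.0, 0, 0, 0, 0, 10], [14.4, -0.3, 0, 0, 0, 0, 10], [13.9, 3.4, 0, 0, 0, 0, 10], [12.6, 6.9, 0, 0, 0, 0, 10], [10.4, 9.9, 0, 0, 0, 0, 10], [7.4, 12.3, 0, 0, 0, 0, 10], [4.0, 13.8, 0, 0, 0, 0, 10]]])

```text
time_s: 6.15
eef_pos: [0.5754, -0.0661, 0.2654]
eef_rot: [0.0, 1.0, 0.0, 0.001]
wrist_force: [-4.1, 2.6, 10.2]
opening: 0.224
grasp_force: 59.6
```

```bash
python3 - <<'E'
from h import *
c=ctrl.camera('top');save(c,'t2');f=c['frame'][185:305,180:370]
s=ctrl.camera('scene');g=s['frame'][120:300,200:400]
cv2.imwrite('pics/t2c.png',np.hstack([cv2.resize(f,None,fx=2,fy=2,interpolation=2),cv2.resize(g,(267,240),interpolation=2)]))
E
```

```text
(no output)
```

View pics/t2c.png

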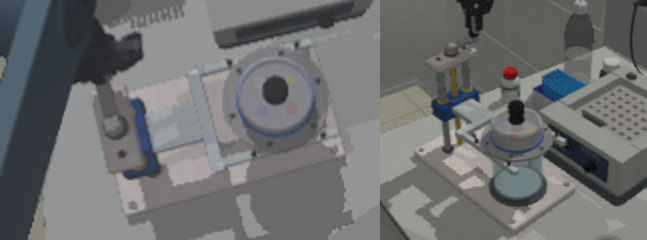

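The crank is turning with the gripper. The fork is down about halfway, with the lid upright above the jar (crop right side, about (515,140)).

Call:
jog_arm(series=[[[0.3, 14.4, 0, 0, 0, 0, 10], [-3.4, 13.9, 0, 0, 0, 0, 10], [-6.9, 12.6, 0, 0, 0, 0, 10], [-9.9, 10.4, 0, 0, 0, 0, 10], [-12.3, 7.4, 0, 0, 0, 0, 10], [-13.8, 4.0, 0, 0, 0, 0, 10], [-14.4, 0.3, 0, 0, 0, 0, 10], [-13.9, -3.4, 0, 0, 0, 0, 10], [-12.6, -6.9, 0, 0, 0, 0, 10], [-10.4, -9.9, 0, 0, 0, 0, 10]]])

```text
time_s: 7.25
eef_pos: [0.4781, -0.1095, 0.2655]
eef_rot: [0.001, 1.0, -0.0, 0.002]
wrist_force: [7.2, 2.5, 4.9]
opening: 0.226
grasp_force: 59.4
```

Call:
jog_arm(series=[[[-7.4, -12.3, 0, 0, 0, 0, 10], [-4.0, -13.8, 0, 0, 0, 0, 10], [-0.3, -14.4, 0, 0, 0, 0, 10], [3.4, -13.9, 0, 0, 0, 0, 10], [6.9, -12.6, 0, 0, 0, 0, 10], [9.9, -10.4, 0, 0, 0, 0, 10], [12.3, -7.4, 0, 0, 0, 0, 10], [13.8, -4.0, 0, 0, 0, 0, 10], [14.4, -0.3, 0, 0, 0, 0, 10], [13.9, 3.4, 0, 0, 0, 0, 10]]])

```text
time_s: 8.25
eef_pos: [0.5409, -0.0234, 0.2654]
eef_rot: [0.001, 1.0, 0.0, 0.001]
wrist_force: [-4.5, -4.3, 10.1]
opening: 0.229
grasp_force: 59.9
```

```bash
python3 - <<'E'
from h import *
import json
o=ctrl.get_obs();print(o['eef_pos'],o['wrist_force'],o['q'])
a=-651.3
for s,n in((15,10),(15,5),(8,2)):
    for i in range(n):
        b=a-s; d=55*np.array([np.cos(np.radians(b))-np.cos(np.radians(a)),np.sin(np.radians(b))-np.sin(np.radians(a))])
        print(round(b,1),round(d[0],1),round(-d[1],1));a=b
E
```

```text
[ 0.54086858 -0.02336333  0.26537713] [-4.532203   -4.26256266 10.07852995] [-2.61709998e-01  7.61945690e-02  1.65394523e+00 -1.35793123e-03
  1.40918181e+00  1.30864284e+00]
-666.3 12.6 6.9
-681.3 10.4 9.9
-696.3 7.4 12.3
-711.3 4.0 13.8
-726.3 0.3 14.4
-741.3 -3.4 13.9
-756.3 -6.9 12.6
-771.3 -9.9 10.4
-786.3 -12.3 7.4
-801.3 -13.8 4.0
-816.3 -14.4 0.3
-831.3 -13.9 -3.4
-846.3 -12.6 -6.9
-861.3 -10.4 -9.9
-876.3 -7.4 -12.3
-884.3 -2.6 -7.2
-892.3 -1.6 -7.5
```

Call:
jog_arm(series=[[[12.6, 6.9, 0, 0, 0, 0, 10], [10.4, 9.9, 0, 0, 0, 0, 10], [7.4, 12.3, 0, 0, 0, 0, 10], [4.0, 13.8, 0, 0, 0, 0, 10], [0.3, 14.4, 0, 0, 0, 0, 10], [-3.4, 13.9, 0, 0, 0, 0, 10], [-6.9, 12.6, 0, 0, 0, 0, 10], [-9.9, 10.4, 0, 0, 0, 0, 10], [-12.3, 7.4, 0, 0, 0, 0, 10], [-13.8, 4.0, 0, 0, 0, 0, 10]]])

```text
time_s: 9.25
eef_pos: [0.5294, -0.1293, 0.2654]
eef_rot: [0.0, 1.0, -0.0, 0.002]
wrist_force: [2.6, 4.3, 8.5]
opening: 0.231
grasp_force: 59.7
```

Call:
jog_arm(series=[[[-14.4, 0.3, 0, 0, 0, 0, 10], [-13.9, -3.4, 0, 0, 0, 0, 10], [-12.6, -6.9, 0, 0, 0, 0, 10], [-10.4, -9.9, 0, 0, 0, 0, 10], [-7.4, -12.3, 0, 0, 0, 0, 10], [-2.6, -7.2, 0, 0, 0, 0, 10], [-1.5, -6.0, 0, 0, 0, 0, 10], [0, 0, 0, 0, 0, 0, 10], [0, 0, 0, 0, 0, 0, 10], [0, 0, 0, 0, 0, 0, 10]]])

```text
time_s: 10.25
eef_pos: [0.4665, -0.0832, 0.2654]
eef_rot: [0.0, 1.0, 0.0, 0.002]
wrist_force: [0.4, 1.4, 8.3]
opening: 0.226
grasp_force: 59.7
```

```bash
python3 - <<'E'
from h import *
o=ctrl.get_obs();p=o['eef_pos'];print(p,o['wrist_force']);print(np.degrees(np.arctan2(p[1]+.0755,p[0]-.520)))
c=ctrl.camera('top');f=c['frame'][185:305,180:370]
s=ctrl.camera('scene');g=s['frame'][120:300,200:400]
cv2.imwrite('pics/t3c.png',np.hstack([cv2.resize(f,None,fx=2,fy=2,interpolation=2),cv2.resize(g,(267,240),interpolation=2)]))
v,u=np.mgrid[185:260,290:350];pts=np.array([depthpt(c,a,b) for a,b in zip(u.ravel(),v.ravel())])
z=pts[:,2];k=(z>.188)&(z<.2);print('knob',np.median(z[k]),pts[k].min(0),pts[k].max(0),k.sum(),np.sort(z)[-20:])
E
```

```text
[ 0.46653062 -0.0832266   0.26540564] [0.42894048 1.35619323 8.2915316 ]
-171.7773824732444
knob 0.19393419500550801 [ 0.53118974 -0.26627932  0.18895191] [ 0.55840498 -0.23840321  0.19956129] 120 [1.09338641 1.09338641 1.09338641 1.09338641 1.09338641 1.09338641
 1.09338641 1.09338641 1.09338641 1.09338641 1.09338641 1.09338641
 1.09338641 1.09338641 1.09338641 1.09338641 1.09338641 1.09338641
 1.09338641 1.09338641]
```

View pics/t3c.png

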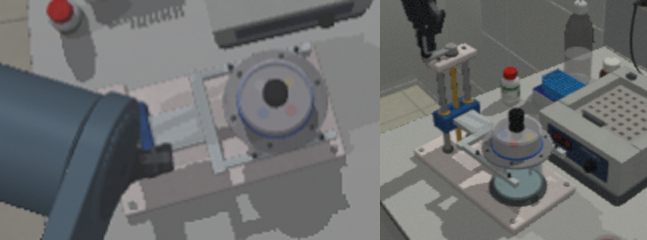

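The fork is at the bottom, with the lid seated on the jar (about (515,150) in the right crop) and the knob top at 0.194 m. Next I nudge into the stop, release, rise and move over the knob.

Call:
jog_arm(series=[[[-0.3, -2, 0, 0, 0, 0, 10], [0, 0, 0, 0, 0, 0, 10], [0, 0, 0, 0, 0, 0, 60], [0, 0, 0, 0, 0, 0, 60], [0, 0, 0, 0, 0, 0, 60], [0, 0, 0, 0, 0, 0, 60], [0, 0, -30, 0, 0, 0, 60], [0, 0, -40, 0, 0, 0, 60], [0, 0, -40, 0, 0, 0, 60], [0, 0, 0, 0, 0, 0, 60]]])

```text
time_s: 11.35
eef_pos: [0.4674, -0.0824, 0.3794]
eef_rot: [0.002, 1.0, -0.0, 0.005]
wrist_force: [0.0, -0.3, 0.1]
opening: 0.702
grasp_force: 0.0
```

Call:
jog_arm(series=[[[20, 44, 0, 0, 0, 0, 60], [20, 44, 0, 0, 0, 0, 60], [20, 44, 0, 0, 0, 0, 60], [0, 0, 0, 0, 0, 0, 60], [0, 0, 0, 0, 0, 0, 60], [0, 0, 0, 0, 0, 0, 60], [0, 0, 0, 0, 0, 0, 60], [0, 0, 0, 0, 0, 0, 60], [0, 0, 0, 0, 0, 0, 60], [0, 0, 0, 0, 0, 0, 60]]])

```text
time_s: 12.35
eef_pos: [0.5253, -0.213, 0.3737]
eef_rot: [0.0, 1.0, 0.0, 0.0]
wrist_force: [0.1, 0.3, -0.4]
opening: 0.699
grasp_force: 0.0
```

```bash
python3 - <<'E'
from h import *
o=ctrl.get_obs();print(o['eef_pos'],o['eef_rot'],o['wrist_force'])
c=ctrl.camera('wrist');save(c,'w4')
v,u=np.mgrid[0:320:1,100:600:1];pts=np.array([depthpt(c,a,b) for a,b in zip(u.ravel(),v.ravel())])
x,y,z=pts.T
k=(z>.188)&(z<.199)&(abs(x-.545)<.04)&(abs(y+.25)<.04);print('knob',np.median(z[k]),pts[k].min(0),pts[k].max(0),k.sum())
k=(z>.297)&(z<.31)&(y>-.15)&(x>.44);print('handle',pts[k].min(0),pts[k].max(0),k.sum()) if k.any() else 0
k=(z>.151)&(z<.162)&(abs(x-.545)<.07)&(abs(y+.25)<.07);print('lidtop',np.median(z[k]),cv2.minEnclosingCircle(pts[k][:,:2].astype(np.float32)))
E
```

```text
[ 0.52532387 -0.21302368  0.37368456] [1.97375970e-04 9.99999912e-01 2.25159929e-04 2.95524842e-04] [ 0.05227729  0.25093692 -0.42350718]
knob 0.19520968060081018 [ 0.52965708 -0.26671789  0.18812119] [ 0.55772932 -0.23957343  0.19840573] 746
handle [ 0.45675829 -0.09285503  0.29700015] [ 0.47541802 -0.07284018  0.30823151] 686
lidtop 0.1585598128331403 ((0.543373167514801, -0.25342869758605957), 0.045979611575603485)
```

View pics/w4.png

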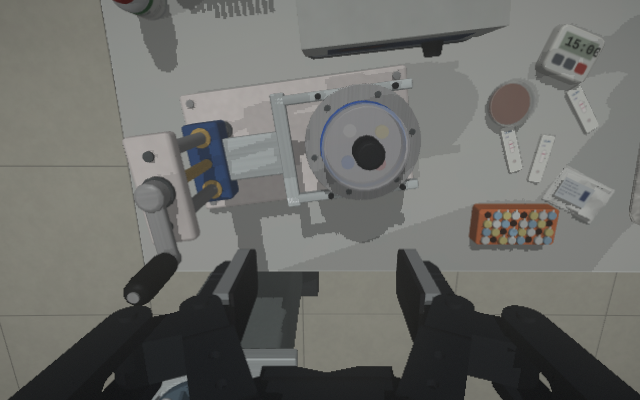

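The wrist view shows the lid seated, the knob at (369,152) and the crank handle resting at its bottom stop. Now I descend on the knob.

Call:
jog_arm(series=[[[18, 40, 0, 0, 0, 0, 60], [0, 0, 40, 0, 0, 0, 60], [0, 0, 40, 0, 0, 0, 60], [0, 0, 40, 0, 0, 0, 60], [0, 0, 40, 0, 0, 0, 60], [0, 0, 28, 0, 0, 0, 60], [0, 0, 0, 0, 0, 0, 60], [0, 0, 0, 0, 0, 0, 60], [0, 0, 0, 0, 0, 0, 60], [0, 0, 0, 0, 0, 0, 60]]])

```text
time_s: 13.4
eef_pos: [0.5445, -0.2543, 0.1878]
eef_rot: [0.001, 1.0, -0.0, 0.002]
wrist_force: [0.3, -0.0, 0.4]
opening: 0.706
grasp_force: 0.0
```

Call:
jog_arm(series=[[[-1, -1, 12, 0, 0, 0, 60], [0, 0, 10, 0, 0, 0, 60], [0, 0, 0, 0, 0, 0, 60], [0, 0, 0, 0, 0, 0, 40], [0, 0, 0, 0, 0, 0, 32], [0, 0, 0, 0, 0, 0, 15], [0, 0, 0, 0, 0, 0, 15], [0, 0, 0, 0, 0, 0, 15], [0, 0, 0, 0, 0, 0, 15], [0, 0, 0, 0, 0, 0, 15]]])

```text
time_s: 14.4
eef_pos: [0.5426, -0.2528, 0.1637]
eef_rot: [0.0, 1.0, -0.0, 0.0]
wrist_force: [0.4, -1.8, 2.6]
opening: 0.312
grasp_force: 59.1
```

Gripped at the knob (opening 0.312, about 27 mm). I lift straight up, slowly at first.

Call:
jog_arm(series=[[[0, 0, -3, 0, 0, 0, 15], [0, 0, -4, 0, 0, 0, 15], [0, 0, -6, 0, 0, 0, 15], [0, 0, -8, 0, 0, 0, 15], [0, 0, -12, 0, 0, 0, 15], [0, 0, -14, 0, 0, 0, 15], [0, 0, -14, 0, 0, 0, 15], [0, 0, -14, 0, 0, 0, 15], [0, 0, -10, 0, 0, 0, 15], [0, 0, -5, 0, 0, 0, 15]]])

```text
time_s: 15.4
eef_pos: [0.5428, -0.2528, 0.2551]
eef_rot: [0.001, 1.0, -0.0, 0.001]
wrist_force: [-1.1, 0.1, -2.0]
opening: 0.313
grasp_force: 59.1
```

Call:
jog_arm(series=[[[0, 0, 0, 0, 0, 0, 15], [0, 0, 0, 0, 0, 0, 15], [0, 0, 0, 0, 0, 0, 15], [0, 0, 0, 0, 0, 0, 15], [0, 0, 0, 0, 0, 0, 15], [0, 0, 0, 0, 0, 0, 15], [0, 0, 0, 0, 0, 0, 15], [0, 0, 0, 0, 0, 0, 15], [0, 0, 0, 0, 0, 0, 15], [0, 0, 0, 0, 0, 0, 15]]])

```text
time_s: 16.4
eef_pos: [0.5423, -0.2525, 0.2533]
eef_rot: [0.0, 1.0, -0.0, 0.0]
wrist_force: [-0.6, 0.0, -1.4]
opening: 0.318
grasp_force: 59.1
```

```bash
python3 - <<'E'
from h import *
o=ctrl.get_obs();print(o['eef_pos'],o['wrist_force'],o['opening'])
c=ctrl.camera('scene');cv2.imwrite('pics/s5.png',cv2.resize(c['frame'][100:300,200:420],None,fx=3,fy=3,interpolation=2)[:600])
E
```

```text
[ 0.54232365 -0.25252055  0.25332117] [-0.63839473  0.03970681 -1.35966345] 0.3178305694087104
```

View pics/s5.png

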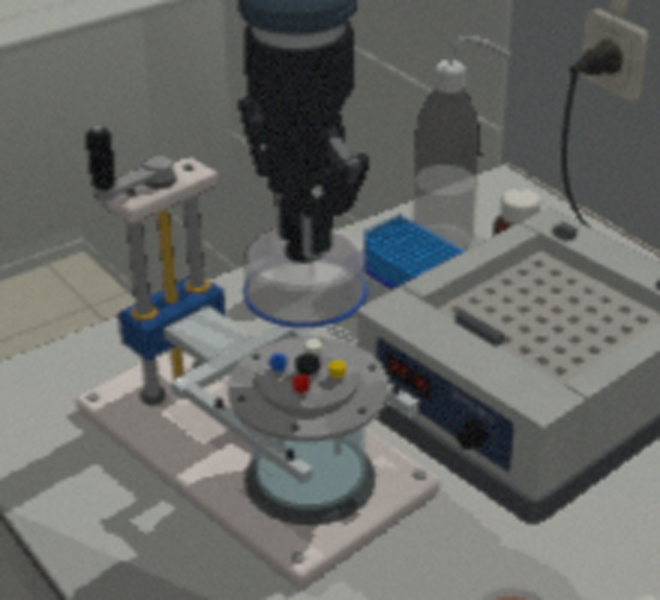

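The outer lid hangs upright in the gripper at about (305,280), roughly 9 cm up. The inner lid is level on the jar at (308,385), with the fork prongs free below it. I hand in.

```bash
python3 -c "
from bench import ctrl
print(ctrl.hand_in())"
```

```text
the job is handed in; nothing more can be done
None
```

I wound the lift down to its bottom stop, and the inner lid is seated on the jar. The outer lid is held upright about 9 cm above where it sat. I handed the job in at about 16.5 s; no verdict came back.

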